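Eject the finished backup cartridge and file it

TASK

The backup is finished: press the orange eject slide of the leaning dock all the way in, so that the green-topped drive cartridge comes up and stays up, then draw it out of its slot. Stand it, green end up, right at the bottom of the free compartment of the wooden rack, the one with the green tag, lowering it in rather than dropping it, and let go. Leave the orange and blue cartridges and the cup as they are.

Things in the scene. Friction and masses are not known exactly. Their poses are not given: they have to be found in the camera images.
- dock: Black drive dock on a steel foot, fixed to the table, 160 mm tall; origin on the table, 33 mm behind the foot's front edge, z up, front to its -x. Its 123 mm wide top face slopes up to the rear. A dust cover, 42 mm wide, stands open behind the slot, 66 mm tall square to the face, so a gripper pointing straight down over the slot hits it: tilt the tool along the slot's axis.
- slot (a point): Middle of the slot mouth in the dock's sloping face. z points out of the slot, leaning 35 degrees from vertical towards the dock's front; cartridge and slide move along it. x runs up the slope, y to the left, along the slot's thickness. Slot 23 mm in y, x from -36 to +38 mm. The dust cover stands at x = +42 to +46 mm, the eject slide at y = -58 mm.
- eject_top (a point): Middle of the flat top of the orange eject slide, 36 mm (x) by 18 mm (y), axes as the slot's; at rest 24 mm above the sloping face. Pressing it along -z lifts the cartridge by 1.5 times its travel. Let go, the slide springs back, while the cartridge stays where it was lifted to by friction; a full press leaves it on a sprung catch, 29 mm up.
- eject_slide (a joint): Travel of the eject slide in m: 0 at rest, 0.021 at its hard stop; grows as it is pressed. The press takes 3 to 7 N, more only against the stop. Pressed short, too little of the cartridge stands out to be gripped.
- cart_green_mid (a point): Centre of the grey cartridge with green end: 72 mm (x) by 20 mm (y) by 104 mm (z, towards the green end), 0.15 kg. It starts in the slot, axes along the slot's, its green end 2 mm above the face; fully ejected, 31 mm stand out: grip these across the thickness. Drawing it out takes about 6 N; it is clear when its centre is 55 mm out along the slot's z.
- green_place (a point): Middle of the floor of the green-tagged compartment of the wooden rack (102 x 188 x 60 mm); z up, x from its tagged front to its rear, y across the compartments, which lie 68 mm apart, each 78 mm (x) by 26 mm (y), 50 mm deep to the rack's top, rims chamfered. A cartridge standing here has its centre 52 mm above this point, its x along the rack's x, either way round.
- cart_orange_mid (a point): Centre of the like cartridge with orange end, standing loose in the orange-tagged compartment; its top is 54 mm above the rack. Leave it.
- cart_blue_mid (a point): Centre of the like cartridge with blue end, standing loose in the blue-tagged compartment; its top is 54 mm above the rack. Leave it.
- cup: Beige cup without handle, 84 mm wide, 96 mm tall, behind the work; origin at the centre of its underside. Leave it.
There are look-alikes about, which are no part of the job. Leave any pink or yellow look-alike of the part that bears cart_green_mid alone.

How it is judged (in metres and radians):
On the way, in this order (a step that is already met when the one before it is completed fails the run):
1. the eject slide is pressed in (at least 17.5 mm) and the cartridge has come up by at least 25 mm (value of joint eject_slide above 0.0175 m and z of cart_green_mid in the frame of slot above -0.025 m), for 0.05 s.
2. the slide is let go and has sprung back, and the cartridge has stayed up, by at least 22 mm (value of joint eject_slide below 0.003 m and z of cart_green_mid in the frame of slot above -0.028 m), for 0.1 s.
3. the cartridge is drawn clear of the slot (z of cart_green_mid in the frame of slot above 0.055 m), for 0.05 s.
At the end, for the whole second after the job is handed in: Green cartridge at rest in the green-tagged compartment, green end up within 0.16 rad, centre within 15 mm of its middle and under 57 mm above its floor; eject slide back out (under 3 mm); orange and blue cartridges still upright within 0.16 rad (horizontal distance between cart_green_mid and green_place below 0.015 m and z of cart_green_mid in the frame of green_place below 0.057 m and angle between each of cart_green_mid, cart_orange_mid, cart_blue_mid's own z axis and vertical below 0.16 rad and linear speed of cart_green below 0.02 m/s and value of joint eject_slide below 0.003 m); the robot touches nothing.
It fails at once if the green cartridge is dropped into the compartment (faster than 0.7 m/s there) (horizontal distance between cart_green_mid and green_place below 0.03 m and z of cart_green_mid in the frame of green_place below 0.105 m and linear speed of cart_green above 0.7 m/s).
It fails at once if the orange or blue cartridge is moved by more than 20 mm (distance of any of cart_orange_mid, cart_blue_mid from where it was at the start of the episode above 0.02 m).
It fails at once if the cup is moved by more than 20 mm (distance of cup from where it was at the start of the episode above 0.02 m).
It also fails if it takes over 54 s, if anything falls off the work surface, if the arm or the gripper's body presses on something with over 40 N, if the wrist force passes 120 N, or if a joint passes its speed limit or range.

ROBOT

A 6-joint arm with a two-finger parallel gripper is mounted at the origin on a cart in front of the work surface, level with it; the furniture and walls round the work are solid. World frame = base frame: x ahead of the robot, y to its left, z up, the work surface at z = 0. Lengths are in mm, angles in rad, forces in N, time in s.
With the tool pointing down it reaches from about 300 to 775 mm from the base axis. Payload 14.6 kg.
Tool frame: the origin (TCP) lies on the mounting face of the last link; the fingertips stand 199 mm ahead of it and the grasp point (between the pads) lies 180 mm ahead of it; z points along the fingers, y is the line along which they close (so a half turn about z gives the same grasp; the last joint's range is limited). The gripper opens to 94 mm and grips with 3 to 60 N. Pads are 16 mm wide; open, the fingers measure 119 mm over their backs; the gripper's body (75 mm by 177 mm) begins 78 mm behind the grasp point.
Start: joints at [1.236, 0.3, 1.521, -0, 1.321, -0.067], TCP at [145.534, 530.387, 404.646] pointing down, gripper open.
Joint ranges: [-3.03, 3.03], [-0.79, 2.21], [0.23, 2.52], [-1.04, 4.18], [0, 3.07], [-2.55, 2.55]. Speed limits (rad/s): [2.22, 2.22, 2.57, 3.14, 3.14, 3.14].

INTERFACE

Orientations are given as [roll, pitch, yaw] about the fixed x, y, z axes, in that order (R = Rz(yaw) Ry(pitch) Rx(roll)).
In Python, from cell import manip gives the robot as it stands. The module is installed in compiled form; this text tells all that it offers.
- The arm moves only by the shell command python3 -m creep 'ROWS' [FORCE]. ROWS is a JSON object of lists of equal length, an entry for each row: "slide": the shift along the world's x, y, z in cm, a list of three; "turn": the turn about the world's z in rad; "claw": the opening, from 0 (shut) to 1 (fully open). A call has 1 to 8 rows; each row shifts and turns the commanded pose from where the row before left it; what a row does not reach is not made up. A row lasts 1/8 s, in which the tool goes at most 62.5 mm and 10.7 degrees, less where a joint would pass 70% of its speed; a pose out of reach is approached as far as the arm can. A call with a gripper value outside its range is refused whole. The fingers move at their own pace and stop on an object; FORCE is the grip in N (left out, the last holds). Time passes only in rows, so rows that do not move let the fingers close. It gives the time, the measured TCP pose, the force, the opening and the grip force at its end, in the units of the state.
- manip.read_state(): the state, without advancing time (a new reading comes with each control period).
- manip.camera(name): name is "side" or "top"; returns (picture, depth): 480x640x3 uint8, red, green, blue; 480x640 float32, mm along the optical axis (not along the pixel's ray), 0 where there is no reading.
- manip.calibration(name): a dict with "intrinsics" (3x3 intrinsics, pixels), "pose" (4x4, takes a point from camera to world coordinates). Camera axes: x right, y up, looking along -z (the intrinsics and any distortion apply to the point x, -y, -z); pixel columns grow to the right and rows downward; lengths in mm; the calibration is good to about 2 mm. A picture is of the moment at which its call begins. calibration takes no time and is no camera call.
- manip.sign_off(): hands the job in; it is judged then, once.
Trained networks look in the newest picture that a camera, given by its name, has taken for a name from the list of things; names that differ only in an ending like _2 or _b are one class to them, and where a whole thing is asked for, a point or a joint stands for the part that bears it (a point fixed in the world has none). Each returns a list of dicts, best first, with "score" (0 to 1); they miss things now and then, are a little off and sometimes report something else, mostly with a low value. They report only what shows in the picture. A call takes as long as a camera call. They do not tell look-alikes from the thing itself.
- manip.cut_out(query, camera): "mask" (480x640 bool, what is visible of it) and "position" ([column, row] in pixels, amid what is visible of it).
The state is a dict: "clock": time; "joints": joint angles; "qd": joint speeds; "effort": joint torques, N m; "eef_pos": TCP position; "eef_rot": TCP orientation; "wrist_force": force on the tool from outside, world axes, zero at the start; "moment": the same for the moment, N m; "finger_gap": finger opening in mm; "finger_force": force on a finger pad.
Only numpy, scipy, OpenCV 4.12 (cv2) and the standard library are available. Lean on these libraries where they do the work, as an engineer would, in place of code of your own. Each camera call takes 0.05 s, during which the arm holds its last target. There are 200 camera calls.

## Working session

There is one attempt and no reset: what is moved stays moved. The work goes in short steps, Python scripts to look and compute and a shell command to move; the robot and the scene stay as the last step left them, time stands still between calls to the robot, and variables do not carry over. Pictures are saved under pics/ and viewed, at most 13 in all, crops included, and the job is handed in when it is done.

```bash
mkdir -p pics; cat > h.py <<'E'
from cell import manip
import numpy as np, cv2
def grab(n):
    p,d=manip.camera(n); return p,d
def world(n,d,mask=None):
    c=manip.calibration(n);K=np.array(c['intrinsics']);T=np.array(c['pose'])
    v,u=np.nonzero((d>0)&(mask if mask is not None else True)); z=d[v,u]
    P=np.c_[(u-K[0,2])/K[0,0]*z,-(v-K[1,2])/K[1,1]*z,-z]
    return P@T[:3,:3].T+T[:3,3],u,v
E
python3 - <<'E'
from h import *
for n in('side','top'):
    p,d=grab(n); cv2.imwrite(f'pics/{n}0.png',p[...,::-1]); np.savez(f'{n}0.npz',p=p,d=d)
    c=manip.calibration(n); print(n,c.keys(),np.round(c['intrinsics'],1).tolist(),np.round(c['pose'],3).tolist())
    for q in('dock','eject_top','cart_green_mid','cup','cart_orange_mid','cart_blue_mid','green_place'):
        try:
            for r in manip.cut_out(q,n)[:4]:
                W,u,v=world(n,d,r['mask']); print(q,round(r['score'],2),np.round(r['position']),np.round(np.median(W,0)),W.min(0).round(),W.max(0).round(),len(W))
        except Exception as e: print(q,e)
print(manip.read_state())
E
```

```text
side dict_keys(['intrinsics', 'pose']) [[524.6, 0.0, 315.8], [0.0, 524.6, 238.1], [0.0, 0.0, 1.0]] [[0.793, 0.312, -0.524, 65.953], [-0.609, 0.391, -0.69, -763.426], [-0.01, 0.866, 0.5, 650.392], [0.0, 0.0, 0.0, 1.0]]
dock 0.88 [382. 283.] [ 668. -197.   88.] [ 617. -235.   -5.] [950. 159. 210.] 6589
eject_top 0.9 [380. 266.] [ 640. -196.  131.] [ 619. -200.  102.] [ 665. -180.  151.] 360
cart_green_mid 0.97 [448. 349.] [ 670. -341.   18.] [ 625. -372.   -4.] [ 756. -285.   22.] 2127
cart_green_mid 0.95 [303. 325.] [ 516. -139.   18.] [ 467. -188.   -3.] [574. -67.  22.] 1599
cart_green_mid 0.77 [369. 391.] [ 498. -337.   18.] [ 452. -367.   -4.] [ 559. -278.   23.] 2751
cart_green_mid 0.71 [365. 246.] [ 661. -136.  129.] [ 632. -148.  108.] [ 691. -117.  151.] 356
cup 0.91 [343. 231.] [735.  30.  69.] [712.  -6.  -0.] [800.  81.  96.] 1370
cart_blue_mid 0.9 [199. 235.] [468. 184.  88.] [436. 176.  52.] [510. 210. 114.] 880
green_place 0.6 [193. 268.] [417. 126.  38.] [415. 110.  24.] [420. 149.  47.] 52
top dict_keys(['intrinsics', 'pose']) [[468.2, 0.0, 323.8], [0.0, 468.2, 240.8],
[... 1097 characters left out ...]
 [ 668. -177.  154.] 183
{'clock': 0.8, 'joints': array([ 1.23640559e+00,  2.99877833e-01,  1.52103865e+00, -1.11872675e-05,
        1.32064285e+00, -6.65737351e-02]), 'qd': array([ 0.00067482,  0.00314426, -0.00014873, -0.00013739, -0.00124816,
       -0.00016868]), 'effort': array([ 7.06119135e-04, -5.31604671e+01, -3.52917159e+01,  7.08613358e-02,
        2.10016721e-02,  5.37547692e-05]), 'eef_pos': array([145.52887242, 530.37980457, 404.64138101]), 'eef_rot': array([3.14156012e+00, 1.30321013e-05, 2.87377842e+00]), 'wrist_force': array([-0.04322947,  0.10818857, -0.40651595]), 'moment': array([-0.04838543,  0.0614348 ,  0.01258988]), 'finger_force': 0.0, 'finger_gap': 94.19676902797345}
```

View pics/side0.png

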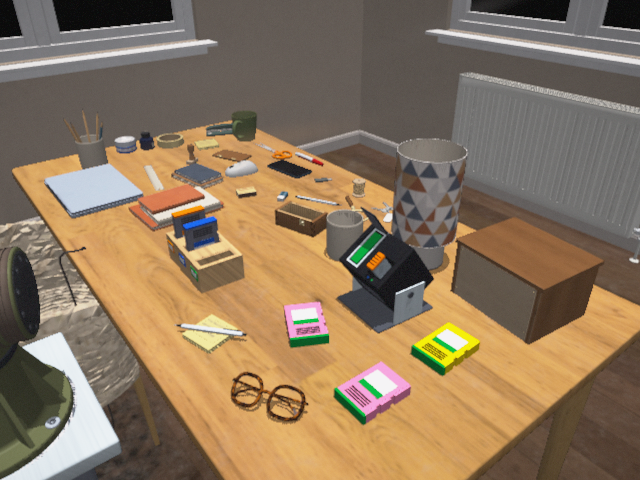

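View pics/top0.png

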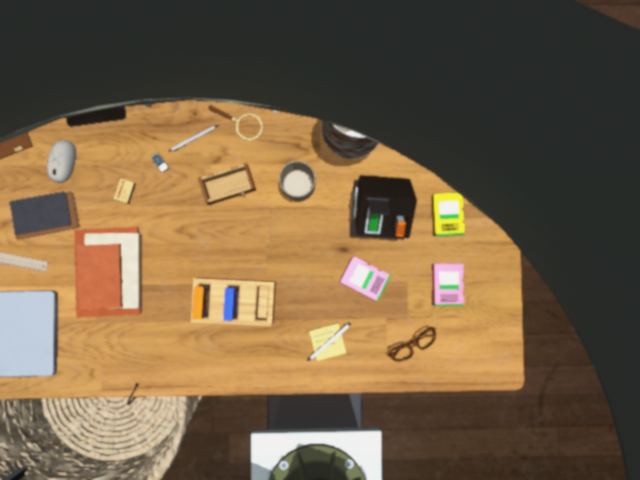

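```bash
python3 - <<'E'
from h import *
A=[]
for n in('side','top'):
    f=np.load(n+'0.npz');d=f['d'];p=f['p'].astype(int)
    W,u,v=world(n,d); c=p[v,u]
    # dark dock pts, sloping face
    m=(W[:,0]>600)&(W[:,0]<720)&(W[:,1]>-240)&(W[:,1]<-70)&(W[:,2]>70)&(W[:,2]<165)
    Q=W[m];C=c[m]; dark=C.max(1)<70
    best=None;rng=np.random.default_rng(0);D=Q[dark]
    for _ in range(3000):
        a=D[rng.choice(len(D),3,False)];nn=np.cross(a[1]-a[0],a[2]-a[0]);l=np.linalg.norm(nn)
        if l<500: continue
        nn/=l; nn*=np.sign(nn[2])
        if abs(np.degrees(np.arccos(nn[2]))-35)>6: continue
        k=(abs((D-a[0])@nn)<2).sum()
        if best is None or k>best[0]: best=(k,nn,a[0])
    k,nn,a=best; I=D[abs((D-a)@nn)<2.5]; ce=I.mean(0); nn=np.linalg.svd(I-ce)[2][2]; nn*=np.sign(nn[2])
    yaw=np.arctan2(-nn[1],-nn[0])
    print(n,k,len(D),'n',nn.round(3),'lean',np.degrees(np.arccos(nn[2])),'yaw',yaw,'ce',ce.round(1))
    # colours
    g=(C[:,1]>C[:,0]*1.5)&(C[:,1]>C[:,2]*1.5)&(C[:,1]>60); o=(C[:,0]>C[:,2]*2)&(C[:,0]>120)
    for nm,mm in(('green',g),('orange',o)):
        q=Q[mm]; print(nm,len(q),q.mean(0).round(1),q.min(0).round(),q.max(0).round(),'h above face',np.percentile((q-ce)@nn,[10,50,90]).round(1))
    # rack
    m=(W[:,0]>380)&(W[:,0]<560)&(W[:,1]>50)&(W[:,1]<330)&(W[:,2]>54)&(W[:,2]<66)
    r=cv2.minAreaRect(W[m][:,:2].astype(np.float32)); print('rack top',r,W[m][:,2].mean())
    m=(W[:,0]>380)&(W[:,0]<560)&(W[:,1]>80)&(W[:,1]<165)&(W[:,2]<50)
    # hole: pts inside rack rect deep
    poly=cv2.boxPoints((r[0],(r[1][0]-12,r[1][1]-12),r[2]))
    ins=[i for i in np.nonzero(m)[0] if cv2.pointPolygonTest(poly,tuple(map(float,W[i,:2])),False)>0]
    q=W[ins]; 
    if len(q)>5: print('hole',len(q),q.mean(0).round(1),cv2.minAreaRect(q[:,:2].astype(np.float32)),np.percentile(q[:,2],[5,50,95]))
f=np.load('side0.npz')['p']; a=cv2.resize(f[200:330,310:450],None,fx=4,fy=4,interpolation=cv2.INTER_CUBIC)
cv2.imwrite('pics/crop1.png',a[...,::-1])
E
```

```text
side 1204 2610 n [-0.573  0.04   0.819] lean 35.031970699037544 yaw -0.06898548458906051 ce [ 661.8 -172.   128.8]
green 313 [ 662.6 -135.8  130.3] [ 622. -196.  104.] [ 702. -122.  151.] h above face [0.5 2.3 3.8]
orange 184 [ 636.4 -184.9  136. ] [ 621. -200.   71.] [ 670. -100.  151.] h above face [ 0.7 23.8 26. ]
rack top ((474.1529846191406, 192.4317169189453), (194.08348083496094, 104.76953125), 86.40473937988281) 57.94812050099938
hole 225 [473.  126.2  37.1] ((470.51898193359375, 122.61933898925781), (42.19915008544922, 90.26166534423828), 86.37933349609375) [ 5.27034119 42.57462862 49.05925317]
top 864 1649 n [-0.575  0.049  0.817] lean 35.247127784453845 yaw -0.08536569943554242 ce [ 669.9 -158.8  135.1]
green 148 [ 652.9 -130.8  124.8] [ 635. -142.  108.] [ 670. -121.  138.] h above face [0.3 2.9 4.9]
orange 128 [ 637.  -188.4  138.9] [ 622. -222.  101.] [ 711. -178.  154.] h above face [ 1.4 23.9 25.9]
rack top ((474.155029296875, 195.23963928222656), (188.85902404785156, 102.6580581665039), 86.46334075927734) 59.76863772591804
hole 356 [466.6 131.2  14.7] ((469.23223876953125, 129.6522674560547), (23.185932159423828, 76.67387390136719), 87.79171752929688) [ 6.59921895 10.82437805 42.74800867]
```

View pics/crop1.png

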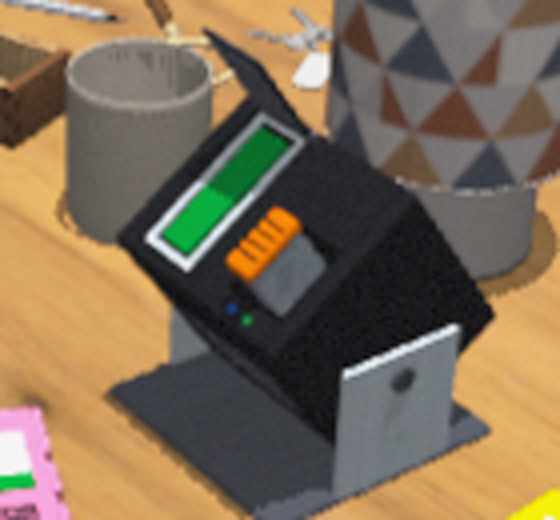

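```bash
python3 - <<'E'
from h import *
yw=-0.077;c,s=np.cos(yw),np.sin(yw);t=np.radians(35)
R=np.array([[c,-s,0],[s,c,0],[0,0,1]])@np.array([[np.cos(t),0,-np.sin(t)],[0,1,0],[np.sin(t),0,np.cos(t)]])
ce=np.array([665.8,-165.4,132.]) 
for n in('side','top'):
    f=np.load(n+'0.npz');d=f['d'];p=f['p'].astype(int)
    W,u,v=world(n,d);C=p[v,u]; L=(W-ce)@R
    near=(abs(L)<100).all(1)&(W[:,2]>70)
    W,C,L=W[near],C[near],L[near]
    dark=(C.max(1)<60)&(abs(L[:,2])<6)&(L[:,1]<0)
    print(n,'face h',np.median(L[dark,2]))
    g=(C[:,1]>C[:,0]*1.5)&(C[:,1]>C[:,2]*1.5)&(C[:,1]>60)&(abs(L[:,2])<12)&(L[:,1]>0)
    o=(C[:,0]>C[:,2]*2)&(C[:,0]>120)&(L[:,2]>16)&(L[:,2]<32)
    for nm,m in(('green',g),('orange',o)):
        lo,hi=np.percentile(L[m],[3,97],axis=0); mid=(lo+hi)/2; print(nm,lo.round(1),hi.round(1),'mid world',(ce+R@mid).round(1))
    # cover: dark points h>15 x>20
    m=(L[:,2]>12)&(L[:,0]>15)&(L[:,1]>-30)
    if m.sum(): print('cover',np.percentile(L[m],[3,97],axis=0).round(1))
E
```

```text
side face h -0.8237784220736271
green [-38.2  21.2  -0.9] [29.5 41.2  4.3] mid world [ 663.7 -133.9  130.9]
orange [-35.1 -36.1  19.8] [ -3.4 -18.4  26.6] mid world [ 634.7 -190.3  140. ]
cover [[36.9  9.8 14.3]
 [40.5 49.1 66.5]]
top face h 0.34273608720241316
green [-36.9  23.9  -0.8] [ 2.8 43.1  5.9] mid world [ 653.  -130.8  124.3]
orange [-33.6 -32.2  21. ] [ -0.1 -15.4  27.7] mid world [ 636.3 -187.   142.3]
cover [[40.  15.  13.8]
 [43.7 54.2 67.5]]
```

The crop shows the green end in the dock's slot at side-image (365,247), with the dust cover behind it and the orange slide at (376,261). The other matches, pink at (306,325) and (372,391) and yellow at (446,349), lie flat on the table. Only the one in the dock fits the description, so I'm moving towards the slide.

```bash
python3 -m creep '{"slide":[[3.3,-4.9,0.4],[3.3,-4.9,0.4],[3.3,-4.9,0.4],[3.3,-4.9,0.4],[3.3,-4.9,0.4],[3.3,-4.9,0.4],[3.3,-4.9,0],[3.3,-4.9,0]],"turn":[0.1,0.09,0,0,0,0,0,0],"claw":[0,0,0,0,0,0,0,0]}' 20
```

```text
clock: 1.8
eef_pos: [410.2, 136.6, 429.0]
eef_rot: [3.141, 0.001, 3.064]
wrist_force: [1.2, 1.2, -0.7]
finger_gap: 17.3
finger_force: 0.0
```

```bash
python3 -m creep '{"slide":[[3.4,-4.9,0],[3.4,-4.9,0],[3.4,-4.9,0],[3.4,-4.9,0],[3.4,-4.9,0],[2.4,-4.0,0],[2.33,-3.96,-2],[0,0,-4]],"turn":[0,0,0,0,0,0,0,0],"claw":[0,0,0,0,0,0,0,0]}'; python3 - <<'E'
from h import *
s=manip.read_state(); print(s['eef_pos'],s['eef_rot'],s['joints'],s['wrist_force'])
p,d=grab('side'); a=cv2.resize(p[120:330,260:480],None,fx=2.7,fy=2.7,interpolation=cv2.INTER_CUBIC)
cv2.imwrite('pics/pre.png',a[...,::-1])
E
```

```text
clock: 2.8
eef_pos: [627.5, -188.8, 368.2]
eef_rot: [-3.141, 0.002, 3.061]
wrist_force: [0.2, 0.4, -1.2]
finger_gap: 0.3
finger_force: 0.0
[ 627.49129154 -188.82905954  368.20595714] [-3.14077869e+00  2.18728325e-03  3.06117238e+00] [-3.48166920e-01  5.64818393e-01  1.23136613e+00 -2.11764593e-04
  1.34308344e+00 -1.83849451e+00] [ 0.20999539  0.42756349 -1.1657294 ]
```

View pics/pre.png

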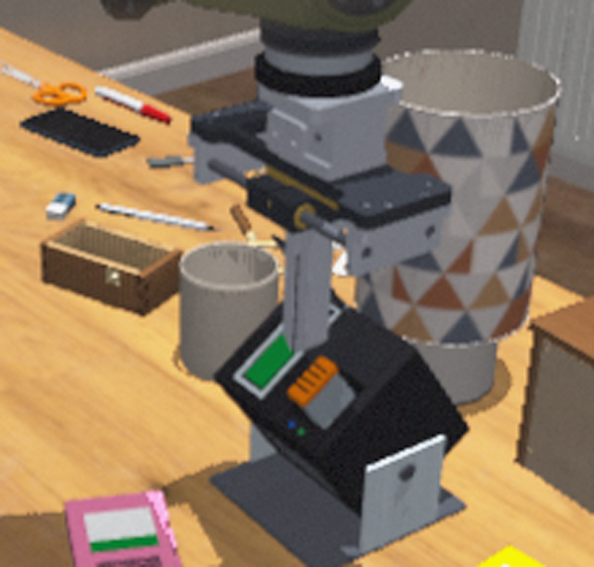

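```bash
python3 -m creep '{"slide":[[0,0,-1.3],[0,0,-1.2],[0.23,-0.02,-0.33],[0.23,-0.02,-0.33],[0.23,-0.02,-0.33],[0.23,-0.02,-0.33]],"turn":[0,0,0,0,0,0],"claw":[0,0,0,0,0,0]}'
```

```text
clock: 3.6
eef_pos: [636.0, -186.7, 331.4]
eef_rot: [3.142, -0.001, 3.064]
wrist_force: [-8.2, 2.3, 3.1]
finger_gap: 0.4
finger_force: 3.6
```

```bash
python3 - <<'E'
from h import *
p,d=grab('side'); a=cv2.resize(p[190:310,320:440],None,fx=5,fy=5,interpolation=cv2.INTER_CUBIC)
cv2.imwrite('pics/press.png',a[...,::-1]); print(manip.read_state()['wrist_force'])
E
```

```text
[-5.1124669   1.18733603  3.86798075]
```

View pics/press.png

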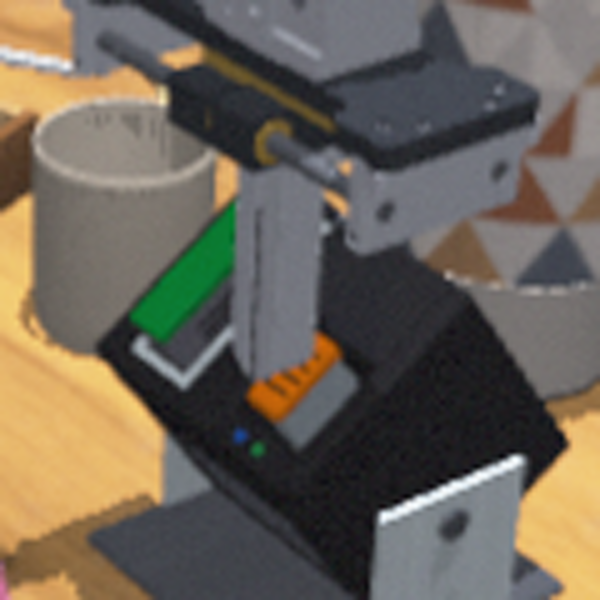

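The slide is about halfway in and the green end is rising at crop (185,275). The fingers sit on the slide's left half, which is good enough, so I'm continuing the press.

```bash
python3 -m creep '{"slide":[[0.2,-0.03,-0.33],[0.2,-0.03,-0.33],[0.2,-0.03,-0.33],[0,0,0]],"turn":[0,0,0,0],"claw":[0,0,0,0]}'
```

```text
clock: 4.15
eef_pos: [641.5, -187.3, 323.7]
eef_rot: [3.141, -0.002, 3.064]
wrist_force: [-23.6, 7.1, 23.3]
finger_gap: 0.3
finger_force: 16.5
```

```bash
cat > cart.py <<'E'
from h import *
yw=-0.077;c,s=np.cos(yw),np.sin(yw);t=np.radians(35)
R=np.array([[c,-s,0],[s,c,0],[0,0,1]])@np.array([[np.cos(t),0,-np.sin(t)],[0,1,0],[np.sin(t),0,np.cos(t)]])
S=np.array([666,-133,130.5])
def meas(n):
    p,d=grab(n);W,u,v=world(n,d);C=p[v,u].astype(int);L=(W-S)@R
    k=(abs(L[:,:2])<80).all(1)&(L[:,2]>-15)&(L[:,2]<150);L,C,W=L[k],C[k],W[k]
    g=(C[:,1]>C[:,0]*1.5)&(C[:,1]>C[:,2]*1.5)&(C[:,1]>60)&(abs(L[:,1])<30)
    o=(C[:,0]>C[:,2]*2)&(C[:,0]>120)&(L[:,1]<-35)
    for nm,m in(('green',g),('orange',o)):
        if m.sum()>10: print(n,nm,m.sum(),'slot frame 3/50/97%',np.percentile(L[m],[3,50,97],axis=0).round(1).tolist())
    return p
E
python3 -m creep '{"slide":[[-0.6,0.04,0.9],[-1.1,0.08,1.6],[-1,0,2.5],[-1,0,3]],"turn":[0,0,0,0],"claw":[0,0,0,0]}'; python3 - <<'E'
from cart import *
for n in('side','top'): p=meas(n)
E
```

```text
clock: 4.65
eef_pos: [604.7, -186.4, 401.9]
eef_rot: [-3.141, 0.001, 3.064]
wrist_force: [-0.3, -0.4, -0.1]
finger_gap: 0.4
finger_force: 0.0
side green 233 slot frame 3/50/97% [[-36.3, -11.5, 26.1], [-13.9, -4.3, 30.5], [32.4, 8.9, 33.6]]
side orange 163 slot frame 3/50/97% [[-32.1, -67.6, 1.7], [-15.1, -61.0, 23.2], [6.0, -47.6, 25.8]]
top green 54 slot frame 3/50/97% [[-31.5, -3.8, 28.3], [11.5, 9.4, 31.8], [22.7, 11.8, 34.3]]
```

The top of the cartridge stands about 31 mm out and the slide is back. Next I grip it vertically, ahead of the cover.

```bash
python3 -m creep '{"slide":[[1.4,2.8,0],[1.45,2.8,0],[0,0,0],[0,0,-3],[0,0,-3],[0,0,-1.5]],"turn":[0,0,0,0,0,0],"claw":[0.47,0.47,0.47,0.47,0.47,0.47]}' 20; python3 - <<'E'
from cart import *
p=meas('side'); a=cv2.resize(p[130:310,290:470],None,fx=3.3,fy=3.3,interpolation=cv2.INTER_CUBIC)
cv2.imwrite('pics/grip1.png',a[...,::-1])
E
```

```text
clock: 5.5
eef_pos: [633.2, -131.3, 323.8]
eef_rot: [3.141, -0.002, 3.063]
wrist_force: [0.1, 0.6, 0.7]
finger_gap: 44.2
finger_force: 0.0
side green 143 slot frame 3/50/97% [[-37.3, -11.0, 27.4], [-23.5, -1.4, 30.9], [21.1, 9.5, 33.3]]
side orange 165 slot frame 3/50/97% [[-32.2, -68.2, 18.7], [-15.2, -60.9, 23.3], [12.7, -45.0, 123.3]]
```

View pics/grip1.png

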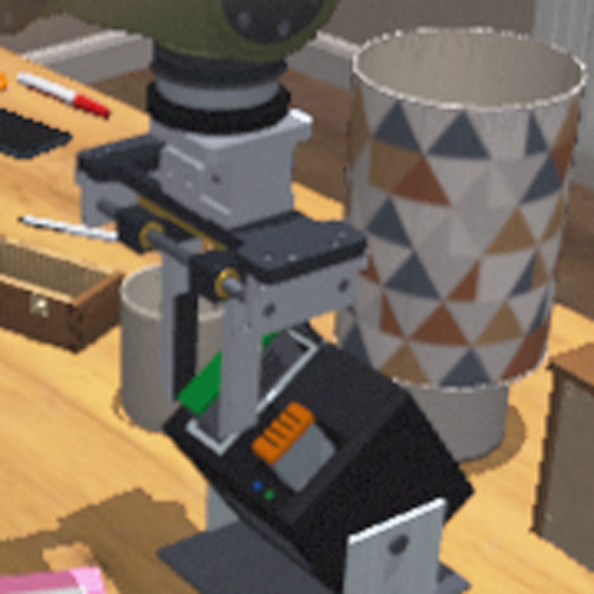

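The fingers straddle the green end at crop (200,390), clear of the cover. I'm closing and drawing it partway.

```bash
python3 -m creep '{"slide":[[0,0,-0.3],[0,0,0],[0,0,0],[-0.3,0.02,0.4],[-0.46,0.035,0.66],[-0.46,0.035,0.66],[-0.46,0.035,0.66],[0,0,0]],"turn":[0,0,0,0,0,0,0,0],"claw":[0.1,0.1,0.1,0.1,0.1,0.1,0.1,0.1]}' 45; python3 - <<'E'
from cart import *
p=meas('side')
E
```

```text
clock: 6.55
eef_pos: [616.7, -129.4, 347.5]
eef_rot: [-3.141, 0.002, 3.064]
wrist_force: [1.1, -0.6, 4.0]
finger_gap: 19.6
finger_force: 45.0
side green 213 slot frame 3/50/97% [[-36.3, -12.8, 9.9], [-9.9, -9.4, 58.7], [24.4, 9.1, 62.0]]
side orange 159 slot frame 3/50/97% [[-32.4, -67.8, 12.7], [-15.5, -61.0, 23.1], [2.1, -49.3, 26.1]]
```

```bash
python3 -m creep '{"slide":[[0,0,0],[0,0,0],[1.15,-0.09,0],[1.15,-0.09,0],[0,0,0],[0,0,0],[0,0,0]],"turn":[0,0,0,0,0,0,0],"claw":[0.4,0.4,0.4,0.4,0.1,0.1,0.1]}' 45; python3 - <<'E'
from cart import *
p=meas('side')
a=cv2.resize(p[130:310,290:470],None,fx=3.3,fy=3.3,interpolation=cv2.INTER_CUBIC)
cv2.imwrite('pics/grip2.png',a[...,::-1])
E
```

```text
clock: 7.48
eef_pos: [639.4, -131.2, 346.1]
eef_rot: [3.141, -0.001, 3.064]
wrist_force: [0.1, 0.2, -3.1]
finger_gap: 19.6
finger_force: 45.0
side green 300 slot frame 3/50/97% [[-34.3, -12.5, 10.2], [-10.8, -7.0, 58.9], [18.8, 8.8, 61.6]]
side orange 155 slot frame 3/50/97% [[-32.0, -67.6, 18.1], [-15.5, -61.8, 23.1], [0.4, -50.5, 25.6]]
```

View pics/grip2.png

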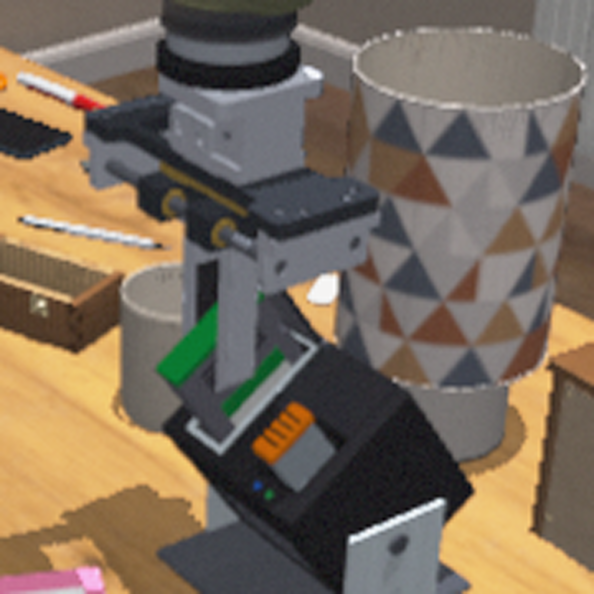

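It is held mid-width with the green top at crop (215,335). Drawing it clear.

```bash
python3 -m creep '{"slide":[[-0.57,0.044,0.82],[-0.57,0.044,0.82],[-0.57,0.044,0.82],[-0.57,0.044,0.82],[-0.57,0.044,0.82],[-0.57,0.044,0.82],[-0.57,0.044,0.82],[-0.57,0.044,0.82]],"turn":[0,0,0,0,0,0,0,0],"claw":[0.1,0.1,0.1,0.1,0.1,0.1,0.1,0.1]}'
python3 -m creep '{"slide":[[-1,2,1],[-2,5,0],[-2,5,0],[-1,4,0],[0,0,0]],"turn":[0,0,0,0,0],"claw":[0.1,0.1,0.1,0.1,0.1]}'; python3 - <<'E'
from cart import *
p,d=grab('side'); a=cv2.resize(p[100:360,200:460],None,fx=2.3,fy=2.3,interpolation=cv2.INTER_CUBIC)
cv2.imwrite('pics/out.png',a[...,::-1])
E
```

```text
clock: 8.52
eef_pos: [593.7, -127.7, 412.5]
eef_rot: [-3.142, -0.0, 3.064]
wrist_force: [-0.7, 0.5, -1.1]
finger_gap: 19.9
finger_force: 45.0
clock: 9.15
eef_pos: [533.3, 34.4, 422.6]
eef_rot: [3.141, 0.001, 3.067]
wrist_force: [0.4, -0.9, -2.2]
finger_gap: 19.7
finger_force: 45.0
```

View pics/out.png

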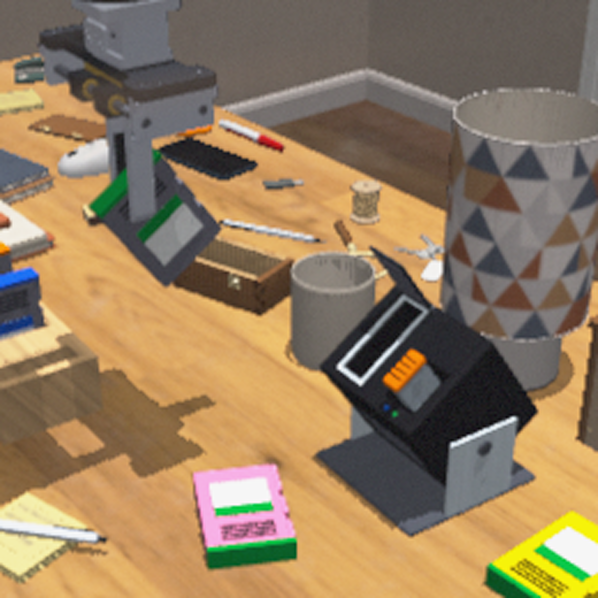

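It is out and still leaning (crop 155,215). I'll lower it close to the desk and loosen the grip so it can swing upright.

```bash
python3 -m creep '{"slide":[[0,0,-5],[0,0,-5],[0,0,-3.5],[0,0,0]],"turn":[0,0,0,0],"claw":[0.1,0.1,0.1,0.1]}' 45 
python3 -m creep '{"slide":[[0,0,0],[0,0,0],[0,0,0],[0,0,0]],"turn":[0,0,0,0],"claw":[0.1,0.1,0.1,0.1]}' 3
cat > tilt.py <<'E'
from h import *
def tilt():
    s=manip.read_state(); e=s['eef_pos']; p,d=grab('side');W,u,v=world('side',d);C=p[v,u].astype(int)
    k=(abs(W[:,0]-e[0])<90)&(abs(W[:,1]-e[1]+6)<25)&(W[:,2]<e[2]-130)&(W[:,2]>6); W,C=W[k],C[k]
    # near side face = lowest y band (thickness side); minimal rectangle in x,z
    m=W[:,1]<np.percentile(W[:,1],5)+60
    q=W[m&(W[:,1]<e[1]+2)]; f=q[(q[:,1]>e[1]-16)]
    r=cv2.minAreaRect(f[:,[0,2]].astype(np.float32)); print('rect xz',r,'eef',e.round(1),s['finger_gap'],s['wrist_force'].round(1))
tilt()
E
python3 tilt.py
```

```text
clock: 9.7
eef_pos: [534.0, 31.3, 285.1]
eef_rot: [-3.141, -0.005, 3.063]
wrist_force: [0.4, -0.2, -0.4]
finger_gap: 20.0
finger_force: 45.0
clock: 10.2
eef_pos: [534.2, 32.3, 287.5]
eef_rot: [3.142, 0.001, 3.064]
wrist_force: [0.1, 0.6, -1.4]
finger_gap: 19.9
finger_force: 3.0
rect xz ((545.9555053710938, 89.63052368164062), (72.08783721923828, 135.64373779296875), 33.78057098388672) eef [534.2  32.3 287.5] 19.859299110177034 [ 0.1  0.6 -1.4]
```

Still leaning at about 34°. I'll set its low corner on the desk and sweep the tool rearward so it pivots upright in the loose pads.

```bash
python3 -m creep '{"slide":[[0,0,-1.3],[0,0,-0.4],[1,-0.08,0.1],[1,-0.08,0.1],[1,-0.08,0],[1,-0.08,-0.1],[1,-0.08,-0.2],[0.8,-0.06,-0.2]],"turn":[0,0,0,0,0,0,0,0],"claw":[0.1,0.1,0.1,0.1,0.1,0.1,0.1,0.1]}' 3
python3 tilt.py
```

```text
clock: 11.25
eef_pos: [592.9, 27.6, 267.1]
eef_rot: [3.142, 0.001, 3.064]
wrist_force: [0.1, -0.9, 3.0]
finger_gap: 20.4
finger_force: 3.0
rect xz ((597.1610717773438, 71.02693176269531), (72.80611419677734, 133.5615234375), 15.806524276733398) eef [592.9  27.6 267.1] 20.374051770589848 [ 0.1 -0.9  3. ]
```

```bash
python3 -m creep '{"slide":[[0.7,-0.05,-0.1],[0.7,-0.05,-0.2],[0.7,-0.05,-0.2],[0.7,-0.05,-0.2],[0,0,-0.2],[0,0,-0.2],[0,0,0]],"turn":[0,0,0,0,0,0,0],"claw":[0.1,0.1,0.1,0.1,0.1,0.1,0.1]}' 5
python3 tilt.py
```

```text
clock: 12.18
eef_pos: [620.5, 25.6, 256.4]
eef_rot: [3.142, 0.001, 3.064]
wrist_force: [1.8, 0.4, 4.7]
finger_gap: 20.1
finger_force: 5.0
rect xz ((615.801513671875, 65.98512268066406), (74.10779571533203, 119.62372589111328), 0.4373088479042053) eef [620.5  25.6 256.4] 20.089157451779283 [1.8 0.4 4.7]
```

Now upright. I'll regrip higher so the fingertips stay clear of the rack.

```bash
python3 -m creep '{"slide":[[0,0,0],[0,0,0],[-0.4,0,0.7],[0,0,0.7],[0,0,0],[0,0,0],[0,0,0],[0,0,0]],"turn":[0,0,0,0,0,0,0,0],"claw":[0.3,0.3,0.3,0.3,0.1,0.1,0.1,0.1]}' 40
python3 tilt.py
python3 -m creep '{"slide":[[0,0,2],[0,0,4],[0,0,5],[0,0,0]],"turn":[0,0,0,0],"claw":[0.1,0.1,0.1,0.1]}'
python3 - <<'E'
from h import *
p,d=grab('side'); a=p[60:360,120:480]; a=cv2.resize(a,None,fx=2,fy=2,interpolation=cv2.INTER_CUBIC)
cv2.imwrite('pics/up.png',a[...,::-1])
E
```

```text
clock: 13.22
eef_pos: [616.3, 25.7, 270.7]
eef_rot: [3.141, 0.001, 3.064]
wrist_force: [-1.4, 0.1, 7.3]
finger_gap: 19.7
finger_force: 40.0
rect xz ((616.6663208007812, 72.61463928222656), (133.11758422851562, 74.26216125488281), 89.85212707519531) eef [616.3  25.7 270.7] 19.690337472840923 [-1.4  0.1  7.3]
clock: 13.78
eef_pos: [616.2, 25.7, 383.7]
eef_rot: [3.141, 0.006, 3.064]
wrist_force: [-0.3, 0.1, -3.4]
finger_gap: 19.7
finger_force: 40.0
```

View pics/up.png

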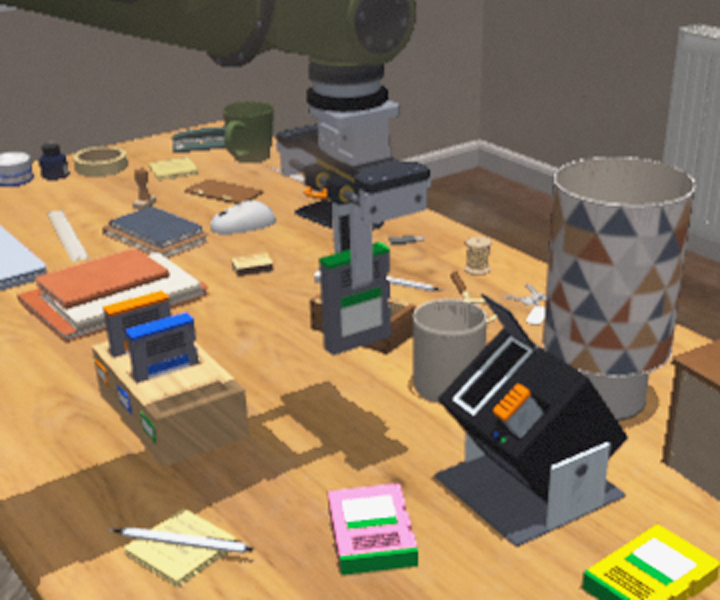

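The cartridge hangs upright (355,300 in the crop), green end up. The green-tagged compartment is the right one, with its rim near (190,385). One refining measurement of the rack and of camera bias follows.

```bash
python3 - <<'E'
from h import *
e=manip.read_state()['eef_pos']; yr=-0.063; Rr=np.array([[np.cos(yr),-np.sin(yr)],[np.sin(yr),np.cos(yr)]])
for n in('side','top'):
    p,d=grab(n);W,u,v=world(n,d);C=p[v,u].astype(int)
    g=(C[:,1]>C[:,0]*1.5)&(C[:,1]>C[:,2]*1.5)&(C[:,1]>50)&(abs(W[:,0]-e[0])<60)&(abs(W[:,1]-e[1])<30)&(W[:,2]>190)
    if g.sum()>10: lo,hi=np.percentile(W[g],[3,97],axis=0);print(n,'held green',g.sum(),lo.round(1),hi.round(1),'eef',e.round(1))
    L=(W[:,:2]-[474,194])@Rr
    m=(abs(L[:,0])<60)&(abs(L[:,1])<105)&(abs(W[:,2]-60)<3)
    lo,hi=np.percentile(L[m],[1,99],axis=0); print(n,'rack',lo.round(1),hi.round(1))
    # hole y profile: within |x|<25, L y in -100..-30
    k=(abs(L[:,0])<25)&(L[:,1]>-100)&(L[:,1]<-30)
    for a in range(-98,-34,4):
        b=k&(abs(L[:,1]-a)<2); print((a,round(float(np.median(W[b,2])))) if b.any() else (a,None),end=' ')
    k=(abs(L[:,1]+68)<6);print()
    for a in range(-58,58,4):
        b=k&(abs(L[:,0]-a)<2); print((a,round(float(np.median(W[b,2])))) if b.any() else (a,None),end=' ')
    print()
    for nm in('cart_orange_mid','cart_blue_mid'):
        k=(W[:,2]>108)&(W[:,2]<120)&(abs(L[:,0])<45)&(abs(L[:,1]-(68 if 'or' in nm else 0))<20)
        if k.any(): a=np.percentile(L[k],[3,97],axis=0); print(nm,a.round(1).tolist())
E
```

```text
side held green 131 [581.   12.1 209. ] [650.3  35.4 214. ] eef [616.1  25.7 380.9]
side rack [-51.4 -96.4] [49.8 86.9]
(-98, 27) (-94, 28) (-90, 48) (-86, 57) (-82, 57) (-78, None) (-74, None) (-70, None) (-66, None) (-62, None) (-58, 49) (-54, 51) (-50, 57) (-46, 58) (-42, 58) (-38, 58) 
(-58, -2) (-54, 33) (-50, 22) (-46, 58) (-42, 57) (-38, 55) (-34, None) (-30, None) (-26, None) (-22, None) (-18, None) (-14, None) (-10, None) (-6, None) (-2, None) (2, None) (6, None) (10, None) (14, None) (18, None) (22, None) (26, None) (30, None) (34, None) (38, 53) (42, 57) (46, 57) (50, 57) (54, None) 
cart_orange_mid [[-35.0, 53.7], [31.9, 77.3]]
cart_blue_mid [[-35.6, -13.5], [32.0, 7.3]]
top rack [-50.2 -54.4] [50.6 94. ]
(-98, None) (-94, None) (-90, None) (-86, None) (-82, None) (-78, None) (-74, None) (-70, None) (-66, None) (-62, None) (-58, 10) (-54, 47) (-50, 60) (-46, 60) (-42, 60) (-38, 60) 
(-58, None) (-54, None) (-50, None) (-46, None) (-42, None) (-38, None) (-34, None) (-30, None) (-26, None) (-22, None) (-18, None) (-14, None) (-10, None) (-6, None) (-2, None) (2, None) (6, None) (10, None) (14, None) (18, None) (22, None) (26, None) (30, None) (34, None) (38, None) (42, None) (46, None) (50, None) (54, None) 
cart_orange_mid [[-33.9, 58.7], [34.3, 78.0]]
cart_blue_mid [[-33.4, -9.1], [34.5, 10.1]]
```

```bash
python3 -m creep '{"slide":[[-4.9,3.34,0],[-4.9,3.35,0],[-4.86,3.35,0],[0,0,0],[0,0,-1.5],[0,0,-1.5],[0,0,0]],"turn":[0.015,0,0,0,0,0,0],"claw":[0.1,0.1,0.1,0.1,0.1,0.1,0.1]}'
python3 - <<'E'
from h import *
p,d=grab('side'); a=cv2.resize(p[150:310,130:290],None,fx=3.7,fy=3.7,interpolation=cv2.INTER_CUBIC)
cv2.imwrite('pics/over.png',a[...,::-1]);print(manip.read_state()['wrist_force'])
E
```

```text
clock: 14.8
eef_pos: [469.9, 125.5, 347.8]
eef_rot: [-3.141, -0.004, 3.078]
wrist_force: [0.1, 0.6, -1.4]
finger_gap: 19.4
finger_force: 40.0
[ 0.30446894  0.15188653 -0.42737366]
```

View pics/over.png

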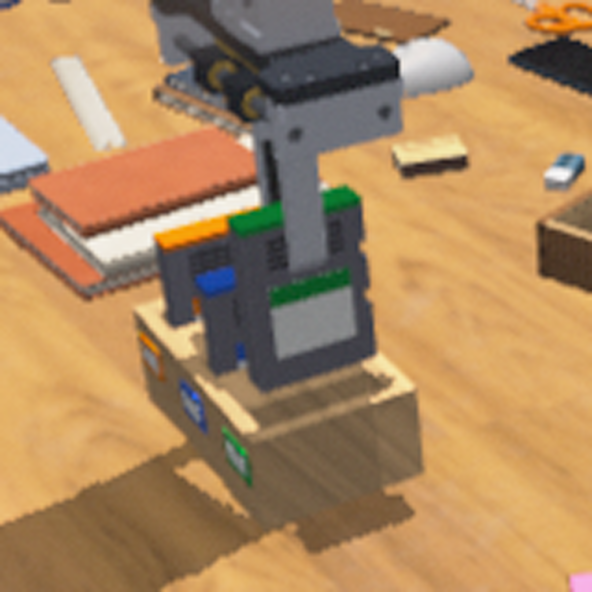

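The cartridge hangs over the green compartment (crop 310,365) and looks aligned. Lowering.

```bash
python3 -m creep '{"slide":[[0,0,-0.8],[0,0,-0.7],[0,0,-0.7],[0,0,-0.7],[0,0,0]],"turn":[0,0,0,0,0],"claw":[0.1,0.1,0.1,0.1,0.1]}'
```

```text
clock: 15.48
eef_pos: [469.5, 126.1, 320.4]
eef_rot: [-3.141, -0.001, 3.079]
wrist_force: [-0.4, -0.6, -1.3]
finger_gap: 19.9
finger_force: 40.0
```

```bash
python3 -m creep '{"slide":[[0,0,-0.7],[0,0,-0.7],[0,0,-0.7],[0,0,-0.7],[0,0,-0.7],[0,0,-0.3],[0,0,0]],"turn":[0,0,0,0,0,0,0],"claw":[0.1,0.1,0.1,0.1,0.1,0.1,0.1]}'
```

```text
clock: 16.35
eef_pos: [469.6, 126.1, 282.8]
eef_rot: [-3.142, -0.0, 3.079]
wrist_force: [-0.9, 0.3, -1.7]
finger_gap: 19.7
finger_force: 40.0
```

```bash
python3 -m creep '{"slide":[[0,0,-0.2],[0,0,-0.2],[0,0,0]],"turn":[0,0,0],"claw":[0.1,0.1,0.1]}'
```

```text
clock: 16.73
eef_pos: [469.7, 126.1, 280.6]
eef_rot: [3.141, 0.001, 3.079]
wrist_force: [-9.3, -1.2, 19.8]
finger_gap: 19.4
finger_force: 40.0
```

The floor is reached, at the height I expected. Releasing and backing off.

```bash
python3 -m creep '{"slide":[[0,0,0.1],[0,0,0.1],[0,0,0],[0,0,2],[0,0,4],[0,0,5],[0,0,5],[0,0,0]],"turn":[0,0,0,0,0,0,0,0],"claw":[0.38,0.38,0.38,0.38,0.38,0.38,0.38,0.38]}'
python3 -m creep '{"slide":[[-1,-5,0],[-1,-5,0],[0,-5,0],[0,0,0],[0,0,0]],"turn":[0,0,0,0,0],"claw":[0.38,0.38,0.38,0.38,0.38]}'
python3 - <<'E'
from h import *
for n in('side','top'):
    p,d=grab(n);W,u,v=world(n,d);C=p[v,u].astype(int)
    g=(C[:,1]>C[:,0]*1.5)&(C[:,1]>C[:,2]*1.5)&(C[:,1]>50)&(abs(W[:,0]-470)<60)&(abs(W[:,1]-126)<30)&(W[:,2]>95)
    print(n,g.sum(),np.percentile(W[g],[3,50,97],axis=0).round(1).tolist() if g.any() else '')
    for c,y in(('o',261),('b',194)):
        k=(abs(W[:,0]-474)<45)&(abs(W[:,1]-y)<25)&(W[:,2]>95)&(W[:,2]<125)
        if k.any(): print(c,np.percentile(W[k],[50,97],axis=0).round(1).tolist())
    if n=='side': cv2.imwrite('pics/end.png',cv2.resize(p[130:310,130:450],None,fx=2.4,fy=2.4)[...,::-1])
E
```

```text
clock: 17.73
eef_pos: [469.5, 126.1, 444.2]
eef_rot: [3.14, 0.006, 3.079]
wrist_force: [-0.6, 0.5, -0.9]
finger_gap: 35.6
finger_force: 0.0
clock: 18.35
eef_pos: [449.6, -23.7, 440.1]
eef_rot: [3.141, -0.001, 3.078]
wrist_force: [-0.1, -0.1, -0.1]
finger_gap: 35.7
finger_force: 0.0
side 212 [[435.6, 113.5, 108.7], [469.2, 123.3, 111.8], [502.6, 135.8, 113.9]]
o [[474.7, 252.6, 108.5], [510.6, 269.5, 113.9]]
b [[470.4, 184.5, 108.0], [506.2, 201.9, 113.8]]
top 290 [[439.0, 116.7, 100.1], [470.7, 125.9, 114.4], [504.1, 135.2, 118.1]]
o [[478.5, 260.8, 114.0], [511.9, 272.2, 117.8]]
b [[475.4, 192.9, 114.0], [508.7, 204.3, 118.3]]
```

View pics/end.png

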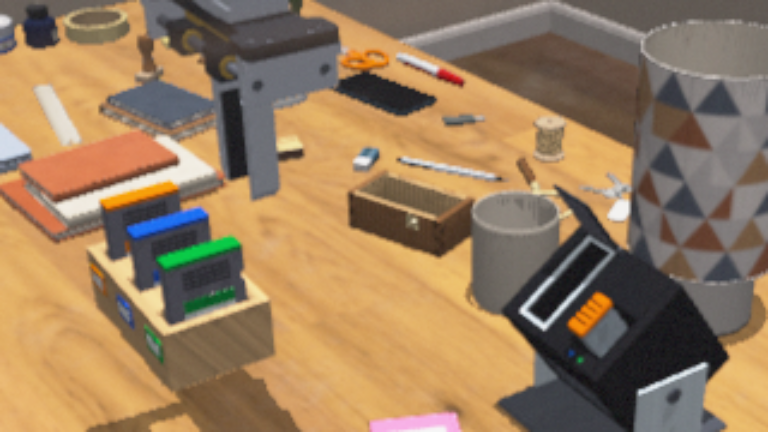

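The green cartridge stands fully seated and level with its neighbours (crop 200,280). The slide is out, the cup is undisturbed and the gripper is clear.

```bash
python3 -c "
from cell import manip
print(manip.sign_off())"
```

```text
the job is handed in; nothing more can be done
None
```

The green cartridge was ejected, drawn out and lowered to the floor of the green-tagged compartment, green end up, and the job was handed in at about 18 s on the clock; sign-off returned no verdict.

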